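# Clear the reject caps from under the hood

### The arm

A 6-joint arm with a two-finger parallel gripper is mounted at the origin on the work surface. World frame = base frame: x ahead of the robot, y to its left, z up, the work surface at z = 0. Lengths are in m, angles in rad, forces in N, time in s.
With the tool pointing down it reaches from about 0.35 to 0.775 m from the base axis. Payload 7.3 kg.
Tool frame: the origin (TCP) lies at the very end of the fingers, on their centre line; the grasp point (between the pads) lies 19 mm behind it; z points along the fingers, y is the line along which they close (so a half turn about z gives the same grasp; the last joint's range is limited). The gripper opens to 92 mm and grips with 3 to 60 N. Pads are 19 mm wide; open, the fingers measure 130 mm over their backs; the gripper's body (75 mm by 190 mm) begins 47 mm behind the grasp point.
Start: joints at [-1.287, 0.342, 1.524, -0, 1.275, -0.146], TCP at [0.219, -0.477, 0.227] pointing down, gripper open.
Joint ranges: [-2.53, 2.53], [-0.77, 2.02], [0.04, 2.7], [-1, 4.14], [0.28, 2.66], [-3.11, 3.11]. Speed limits (rad/s): [2.57, 2.57, 3.14, 3.14, 3.14, 3.14].

### API

Orientations are given as [roll, pitch, yaw] about the fixed x, y, z axes, in that order (R = Rz(yaw) Ry(pitch) Rx(roll)).
In Python, from cell import robot gives the robot as it stands.
- The arm moves only by the tool apply_moves, never from a script. Its argument "motion" is text: rows parted by semicolons, each of 7 numbers parted by spaces: the opening in per cent of the stroke, from 0 (shut) to 100 (fully open), then the shift along the tool's x, y, z in cm, then the turn, a rotation vector about the tool's x, y, z in rad. A call has 1 to 20 rows; each row shifts and turns the commanded pose from where the row before left it, along the tool's axes as they then stand; what a row does not reach is not made up. A row lasts 1/8 s, in which the tool goes at most 62.5 mm and 10.7 degrees, less where a joint would pass 70% of its speed; a pose out of reach is approached as far as the arm can. A call with a gripper value outside its range is refused whole. The fingers move at their own pace and stop on an object; "force" is the grip in N (left out, the last holds). Time passes only in rows, so rows that do not move let the fingers close. It gives the time, the measured TCP pose, the force, the opening and the grip force at its end, in the units of the state.
- robot.observe(): the state, without advancing time (a new reading comes with each control period).
- robot.read_camera(name): name is "side" or "top" or "wrist"; returns a dict with "img" (384x512x3 uint8, red, green, blue), "fovy" (degrees; the focal length in pixels is half the picture's height over the tangent of half this angle, whatever the lens; pixels are square), "cx", "cy" (the principal point, pixels), "k1" (the pictures are not rectified: a ray, as slopes to the right and down, at radius r is drawn at 1 + k1 r^2 times it, then the intrinsics apply), "R" (3x3) and "t" (3): a world point X has camera coordinates R X + t; the wrist camera has in their place "hand_eye" (4x4, takes a point from camera to tool coordinates, whose origin is the TCP and whose axes are the flange's). Camera axes: x right, y down, z forward; pixel columns grow to the right and rows downward; lengths in m; the calibration is good to about 2 mm. A picture is of the moment at which its call begins: read the wrist's pose just before it. There is no depth.
- robot.hand_in(): hands the job in; it is judged then, once.
Trained networks look in a picture, given as the dict that the camera call returned (one of the last four; its "shot" number tells which), for a name from the list of things; names that differ only in an ending like _2 or _b are one class to them, and where a whole thing is asked for, a point or a joint stands for the part that bears it (a point fixed in the world has none). Each returns a list of dicts, best first, with "score" (0 to 1); they miss things now and then, are a little off and sometimes report something else, mostly with a low value. They report only what shows in the picture. A call takes as long as a camera call. They do not tell look-alikes from the thing itself.
- robot.search_frame(target, picture): "centre" ([x, y, z] in m, in world coordinates, good to about 4 mm: the middle of the surface that is visible of it).
- robot.trace(target, picture): "pixels" (384x512 bool, what is visible of it).
The state is a dict: "time": time; "qpos": joint angles; "qvel": joint speeds; "joint_efforts": joint torques, N m; "tool_pos": TCP position; "tool_rot": TCP orientation; "contact_force": force on the tool from outside, world axes, zero at the start; "torque": the same for the moment, N m; "opening": finger opening in m; "grip_force": force on a finger pad.
Only numpy, scipy, OpenCV 4.12 (cv2) and the standard library are available. Lean on these libraries where they do the work, as an engineer would, in place of code of your own. Each camera call takes 0.05 s, during which the arm holds its last target. There are 200 camera calls.

### The job

Lift the red bolt handle out of its notch and draw the bolt fully out of the way of the reject bay's mouth, then reach in under the low clear hood with the long-handled scoop, without striking the hood, and pull every green cap in the bay out into the blue tote in front. When all the caps are in the tote, slide the bolt fully home again with its handle dropped right down into the notch; the scoop must end up lying upright on its white mat. Leave the other things on the bench where they are.

Things in the scene. Friction and masses are not known exactly. Their poses are not given: they have to be found in the camera images.
- station: Fixed reject bay, a white machine 260 wide, 300 tall behind it. Origin on the bench (z 0) below the middle of the bay's mouth; x points level into the bay, y along the mouth, z up. Aluminium deck, top 60 above the bench, from its open front lip at x = -10 back to a wall at x = 200; 140 wide between clear side walls that start at the mouth (x = 0).
- hood: Clear plate that roofs the bay, with a yellow bar along its front edge; fixed to the station (same origin and axes). Underside 145 above the bench (85 above the deck), from x = 0 to 208, top of the yellow bar 157. Must not be struck.
- tote_in (a point): Centre of the inner floor (4 above the bench) of the blue open tote, fixed to the bench under the deck's front lip: 140 (station x, from -135 to 5) by 170 (station y), 48 tall, walls 4; axes as the station's.
- bolt (a joint): Slide of the steel barrel bolt (m). 0 = home: its 12 mm rod, 100 above the bench and 26 in front of the mouth, bars the mouth from station y = -70 to +20, so that the scoop cannot pass. 0.092 = fully drawn out towards station -y, mouth clear. About 2 N of friction; stays where it is left.
- bolt_handle (a joint): Swing of the bolt's handle about the rod's axis (rad). 0 = level, pointing away from the bay (station -x), down in its notch; grows as it is lifted, to 1.3 (nearly upright). Below about 0.5 the notch (2 mm loose) stops the bolt from sliding; with the bolt out, a fence keeps the handle above about 0.5. Light friction; it stays where it is left.
- bolt_knob (a point): Centre of the red knob at the handle's end, 50 from the rod's axis: a cylinder 18 across, 22 long along station y; pinched on its flat ends it turns between the fingers. The rod's axis is at station x = -26, z = 100; with the bolt home the knob is at station y = -95.
- scoop: Loose long-handled pull scoop, 0.32 kg, standing on head and foot. Origin below the grip at bottom level; x along the handle to the head, z up; x -74 to 244. Handle 12 wide, z 33 to 43 from x = 84 on. Head: blade 52 wide, 43 tall at x = 240 to 244, side wings 26 tall at y = +-24.5 from x = 207; no floor, open towards the grip: lower it behind the caps and pull.
- scoop_grip (a point): Centre of the green grip, a bar 70 long (x), 18 wide (y), 22 tall, 60 above the scoop's bottom.
- scoop_head (a point): Middle of the head at the bottom level, at scoop x = 224 (blade's inner face 16 beyond).
- scoop_foot (a point): Bottom of the black rear foot at scoop x = -66 (44 wide).
- mat: Fixed white mat, 360 (x) by 120 (y), 3 thick, where the scoop lies at the start, along the mat's x. Origin under its centre.
- cap1: Loose green bottle cap, a disc 30 across and 18 tall, 15 g, at the start flat on the bay's deck under the hood; some are absent. Origin at the centre of its underside.
- cap2: Loose green bottle cap, a disc 30 across and 18 tall, 15 g, at the start flat on the bay's deck under the hood; some are absent. Origin at the centre of its underside.
- cap3: Loose green bottle cap, a disc 30 across and 18 tall, 15 g, at the start flat on the bay's deck under the hood; some are absent. Origin at the centre of its underside.
- cap4: Loose green bottle cap, a disc 30 across and 18 tall, 15 g, at the start flat on the bay's deck under the hood; some are absent. Origin at the centre of its underside.
- cap5: Loose green bottle cap, a disc 30 across and 18 tall, 15 g, at the start flat on the bay's deck under the hood; some are absent. Origin at the centre of its underside.
- cap6: Loose green bottle cap, a disc 30 across and 18 tall, 15 g, at the start flat on the bay's deck under the hood; some are absent. Origin at the centre of its underside.
- cap7: Loose green bottle cap, a disc 30 across and 18 tall, 15 g, at the start flat on the bay's deck under the hood; some are absent. Origin at the centre of its underside.
- vial_a: Bystander: small green glass bottle with green cap, 42 wide, 85 tall, origin under its centre. Leave alone.
- vial_b: Bystander: small green glass bottle, 42 wide, 85 tall, origin under its centre. Leave alone.
- vial_c: Bystander: small green glass bottle, 42 wide, 85 tall, origin under its centre. Leave alone.
- carton_a: Bystander: green and white carton, 70 x 130 x 100 tall, origin under its centre. Leave alone.
- carton_b: Bystander: green and white carton, 70 x 130 x 100 tall, origin under its centre. Leave alone.
- leaflets: Bystander: pile of white leaflets, 80 x 120 x 30, origin under its centre. Leave alone.
Not all that is in view belongs to the job. Of the things that look like the part that bears tote_in, the middle-sized one is meant.

How it is judged:
By the outcome, as a careful person would: the job done as asked, in the order asked, and still so for the second after the job is handed in, with the robot touching nothing.
Of cap1, cap2, cap3, cap4, cap5, cap6, cap7 only 4 to 7 are there at a start; the rules pass over those that are not, and their reading is None.
At some moment in a run one of scoop, cap1, cap2, cap3, cap4, cap5, cap6, cap7 may be knocked a few centimetres aside while the robot is not near it.
It also fails if it takes over 208 s, if anything falls off the work surface, if the arm or the gripper's body presses on something with over 40 N, if the wrist force passes 120 N, or if a joint passes its speed limit or range.

## Working session

There is one attempt and no reset: what is moved stays moved. The work goes in short steps, Python scripts to look and compute and a tool call to move; the robot and the scene stay as the last step left them, time stands still between calls to the robot, and variables do not carry over. Pictures are saved under pics/ and viewed, at most 14 in all, crops included, and the job is handed in when it is done.

Besides the shell and the picture viewer there is one more tool, called after ">>>" by a JSON object that holds its "method" and its "body". apply_moves: Moves the arm, as the interface text tells. Its arguments: {"type":"object","properties":{"motion":{"type":"string"},"force":{"type":"number"}},"required":["motion"]}

```bash
ls; mkdir -p pics
cat > h.py <<'E'
import numpy as np, cv2
from cell import robot
from scipy.spatial.transform import Rotation as Ro
np.set_printoptions(precision=4,suppress=True)
def K(c):
    f=c["img"].shape[0]/2/np.tan(np.radians(c["fovy"])/2); return f
def proj(c,X):
    X=np.atleast_2d(X); p=X@np.array(c["R"]).T+np.array(c["t"]); s=p[:,:2]/p[:,2:]
    r2=(s**2).sum(1,keepdims=True); s=s*(1+c["k1"]*r2); return s*K(c)+[c["cx"],c["cy"]]
def ray(c,u,v):
    d=np.array([(u-c["cx"])/K(c),(v-c["cy"])/K(c)]); s=d.copy()
    for _ in range(30): s=d/(1+c["k1"]*(s@s))
    R=np.array(c["R"]); o=-R.T@np.array(c["t"]); return o,R.T@np.array([s[0],s[1],1])
def onz(c,u,v,z):
    o,d=ray(c,u,v); return o+d*(z-o[2])/d[2]
def cam(n):
    st=robot.observe(); c=robot.read_camera(n)
    if n=="wrist":
        H=np.array(c["hand_eye"]); R=Ro.from_euler("xyz",st["tool_rot"]).as_matrix()
        Rw=R@H[:3,:3]; tw=R@H[:3,3]+np.array(st["tool_pos"]); c["R"]=Rw.T; c["t"]=-Rw.T@tw
    return c
def save(c,n,img=None): cv2.imwrite("pics/"+n,cv2.cvtColor(c["img"] if img is None else img,cv2.COLOR_RGB2BGR))
E
python3 - <<'E'
from h import *
print(robot.observe())
for n in ["side","top"]:
    c=cam(n); save(c,n+"0.png"); print(n,c["fovy"],c["cx"],c["cy"],c["k1"],-np.array(c["R"]).T@c["t"])
    for t in ["station","hood","tote_in","bolt","bolt_knob","scoop","scoop_grip","scoop_head","scoop_foot","mat","cap1"]:
        try: print(t,[(np.round(d["centre"],3).tolist(),round(d["score"],2)) for d in robot.search_frame(t,c)][:8])
        except Exception as e: print(t,e)
E
```

```text
pics
{'time': 0.0, 'qpos': array([-1.2871,  0.3427,  1.525 , -0.    ,  1.2754, -0.146 ]), 'qvel': array([-0.0018, -0.0002, -0.0001, -0.001 , -0.001 ,  0.0008]), 'joint_efforts': array([ -0.0014, -43.1238, -24.4223,   0.0718,   0.0557,  -0.0001]), 'tool_pos': array([ 0.2186, -0.4769,  0.226 ]), 'tool_rot': array([-3.14  , -0.0002,  0.4298]), 'contact_force': array([-0.8794, -0.7282, -0.2784]), 'torque': array([ 0.0192,  0.0096, -0.0371]), 'grip_force': 0.0, 'opening': 0.09167010212177089}
side 51.668685831565895 257.39483501435234 188.64451049091255 -0.05193882405344655 [-0.034  -0.7773  0.7699]
station [([0.42, 0.298, 0.109], 0.67)]
hood [([0.453, 0.254, 0.155], 0.64), ([0.454, 0.116, 0.014], 0.39)]
tote_in [([0.454, 0.116, 0.015], 0.97), ([0.24, 0.178, 0.015], 0.66)]
bolt []
bolt_knob [([0.421, 0.299, 0.105], 0.41)]
scoop [([0.553, -0.357, 0.057], 0.71)]
scoop_grip [([0.551, -0.355, 0.058], 0.67)]
scoop_head [([0.551, -0.354, 0.062], 0.81)]
scoop_foot [([0.546, -0.36, 0.062], 0.84)]
mat [([0.547, -0.331, 0.004], 0.84)]
cap1 [([0.524, 0.236, 0.075], 0.59), ([0.476, 0.235, 0.078], 0.59), ([0.45, 0.198, 0.08], 0.59), ([0.49, 0.201, 0.078], 0.4)]
top 52.329601971496764 257.24050410349446 192.68267895635438 -0.002646671781984068 [ 0.3639 -0.0573  1.2036]
station [([0.5, 0.388, 0.261], 0.84)]
hood [([0.499, 0.276, 0.152], 0.8), ([0.53, -0.261, 0.002], 0.43)]
tote_in [([0.196, 0.288, 0.008], 0.75), ([0.489, 0.101, 0.005], 0.56)]
bolt [([0.586, 0.138, 0.108], 0.57)]
bolt_knob []
scoop [([0.534, -0.272, 0.051], 0.94), ([0.356, 0.091, 0.063], 0.63)]
scoop_grip [([0.536, -0.278, 0.053], 0.83)]
scoop_head [([0.532, -0.276, 0.046], 0.56)]
scoop_foot [([0.539, -0.273, 0.048], 0.73)]
mat [([0.53, -0.259, 0.003], 0.59), ([0.748, -0.093, 0.059], 0.23)]
cap1 [([0.757, 0.007, 0.103], 0.41)]
```

View pics/side0.png

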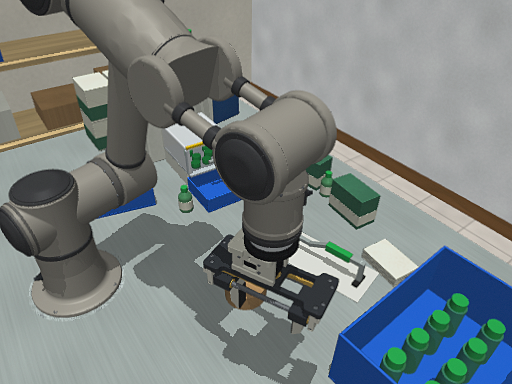

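View pics/top0.png

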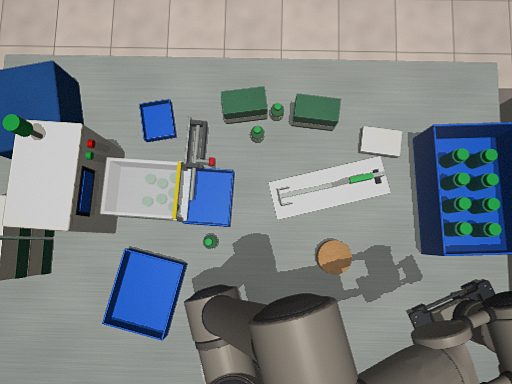

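Run:
```python
from h import *
c=cam("top")
for n,(u,v,z) in dict(bar1=(180,162,.157),bar2=(177,219,.157),knob=(211,161,.1),head=(281,196,.043),grip=(360,179,.07),m1=(269,184,.003),m2=(383,156,.003),m3=(391,191,.003),m4=(277,220,.003),t1=(234,170,.048),t2=(231,226,.048)).items(): print(n,onz(c,u,v,z))
a=cv2.resize(c["img"][110:250,95:265],None,fx=4,fy=4,interpolation=cv2.INTER_CUBIC); save(c,"top1.png",a)
print(c["R"])
w=cam("wrist"); print(w["hand_eye"],w["fovy"])
```

```text
bar1 [0.5719 0.1711 0.157 ]
bar2 [0.4163 0.1718 0.157 ]
knob [0.588  0.0942 0.1   ]
head [ 0.4976 -0.1113  0.043 ]
grip [ 0.5496 -0.3403  0.07  ]
m1 [ 0.5389 -0.0754  0.003 ]
m2 [ 0.6348 -0.4292  0.003 ]
m3 [ 0.5252 -0.4521  0.003 ]
m4 [ 0.4279 -0.1021  0.003 ]
t1 [0.5725 0.0312 0.048 ]
t2 [0.4047 0.0349 0.048 ]
[[ 0.0232 -0.9997 -0.012 ]
 [-0.9923 -0.0216 -0.1219]
 [ 0.1216  0.0147 -0.9925]]
[[ 0.0001 -0.9576 -0.2882  0.0776]
 [ 1.      0.0001 -0.      0.0004]
 [ 0.     -0.2882  0.9576 -0.1581]
 [ 0.      0.      0.      1.    ]] 63.40388101393525
```

View pics/top1.png

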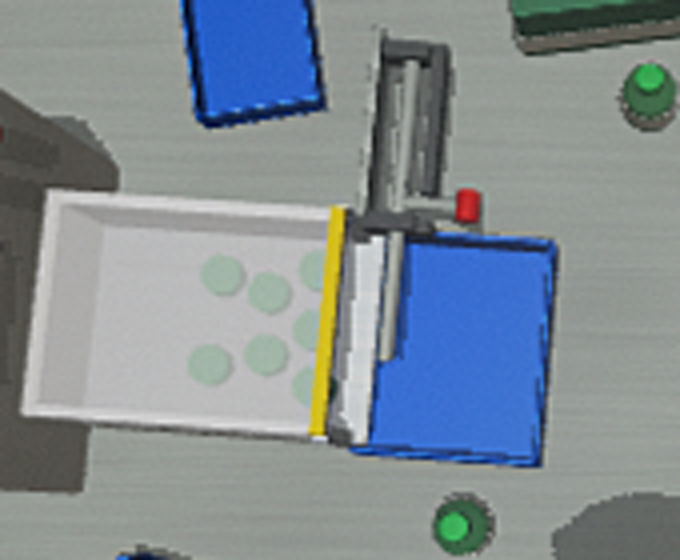

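Run:
```python
from h import *
from scipy.optimize import least_squares
c=cam("top")
obs=[((557,240),(-.135,-.085,.048)),((541,466),(-.135,.085,.048)),((388,360),(-.026,.02,.1)),((410,200),(-.026,-.095,.106)),((468,206),(-.076,-.095,.1)),((385,237),(-.01,-.07,.06)),((368,442),(-.01,.07,.06)),((345,207),(0,-.07,.157)),((327,437),(0,.07,.157))]
uv=np.array([o[0] for o in obs])/4+[95-.375,110-.375]; P=np.array([o[1] for o in obs])
def W(p): 
    a=p[2]; R=np.array([[np.cos(a),-np.sin(a),0],[np.sin(a),np.cos(a),0],[0,0,1]]); return P@R.T+[p[0],p[1],0]
r=least_squares(lambda p:(proj(c,W(p))-uv).ravel(),[.49,.17,1.57],loss="soft_l1"); print(r.x); print(r.fun.reshape(-1,2)*4)
```

```text
[0.4957 0.1707 1.5257]
[[ -0.4826  -1.1437]
 [ -1.8709  -0.6271]
 [ -0.5478   0.7772]
 [ -9.8301   0.572 ]
 [  2.6878   0.7671]
 [  1.4062   7.8335]
 [  1.4837  -9.3138]
 [  1.3102  11.6666]
 [  0.1921 -13.7157]]
```

```bash
cat >> h.py <<'E'
SX,SY,SA=0.4957,0.1707,1.5257
def S(x,y,z): 
    c,s=np.cos(SA),np.sin(SA); return np.array([SX+c*x-s*y,SY+s*x+c*y,z])
def plan(wps,op,start=None,vmax=.045,wmax=.15):
    """wps: list of (pos,yaw[,nrows]) tool pointing down; prints tool-axis rows"""
    st=robot.observe(); p,r=(np.array(st["tool_pos"]),Ro.from_euler("xyz",st["tool_rot"])) if start is None else (np.array(start[0],float),Ro.from_euler("xyz",[np.pi,0,start[1]]))
    out=[]
    for w in wps:
        q=np.array(w[0],float); rt=Ro.from_euler("xyz",[np.pi,0,w[1]])
        ang=(r.inv()*rt).magnitude()
        n=w[2] if len(w)>2 else int(max(1,np.ceil(np.linalg.norm(q-p)/vmax),np.ceil(ang/wmax)))
        p0,r0=p,r; rv0=(r0.inv()*rt).as_rotvec()
        for i in range(1,n+1):
            d=np.round(r.inv().apply(p0+(q-p0)*i/n-p)*100,2); g=r0*Ro.from_rotvec(rv0*i/n)
            t=np.round((r.inv()*g).as_rotvec(),3)
            out.append(" ".join(f"{v:g}" for v in [op,*(d+0.),*(t+0.)]))
            p=p+r.apply(d/100); r=r*Ro.from_rotvec(t)
    print(len(out),"; ".join(out))
E
python3 - <<'E'
from h import *
c=cam("top")
for u,v in [(222,275),(269,292),(318,270),(310,329),(266,354),(209,364),(310,385)]:
    X=onz(c,u/4+94.6,v/4+109.6,.078)-[SX,SY,0]; cs,sn=np.cos(SA),np.sin(SA)
    print(cs*X[0]+sn*X[1],-sn*X[0]+cs*X[1])
plan([((.53,-.27,.28),1.82)],100)
E
```

```text
0.10479731000815129 -0.03681100344982308
0.0691484896056225 -0.026589472924205597
0.03487906133734351 -0.04516395852319852
0.0366088332983606 -0.001480758847410786
0.06686657886460111 0.01889054288559648
0.1075991736815838 0.028946976968150014
0.03273202844499128 0.03924162661092114
10 100 3.69 -0.59 -0.53 0 0 -0.139; 100 3.74 -0.07 -0.54 0 0 -0.139; 100 3.71 0.45 -0.53 0 0 -0.139; 100 3.62 0.96 -0.53 0 0 -0.139; 100 3.44 1.45 -0.53 0 0 -0.139; 100 3.22 1.91 -0.54 0 0 -0.139; 100 2.91 2.34 -0.53 0 0 -0.139; 100 2.56 2.73 -0.53 0 0 -0.139; 100 2.17 3.05 -0.53 0 0 -0.139; 100 1.72 3.32 -0.54 0 0 -0.139
```

>>> {"method": "apply_moves", "body": {"motion": "100 3.69 -0.59 -0.53 0 0 -0.139; 100 3.74 -0.07 -0.54 0 0 -0.139; 100 3.71 0.45 -0.53 0 0 -0.139; 100 3.62 0.96 -0.53 0 0 -0.139; 100 3.44 1.45 -0.53 0 0 -0.139; 100 3.22 1.91 -0.54 0 0 -0.139; 100 2.91 2.34 -0.53 0 0 -0.139; 100 2.56 2.73 -0.53 0 0 -0.139; 100 2.17 3.05 -0.53 0 0 -0.139; 100 1.72 3.32 -0.54 0 0 -0.139; 100 0 0 0 0 0 0; 100 0 0 0 0 0 0"}}

```text
time: 2.9
tool_pos: [0.5295, -0.2702, 0.2797]
tool_rot: [-3.141, -0.0, 1.819]
contact_force: [-0.1, -0.8, 0.3]
opening: 0.0918
grip_force: 0.0
```

Run:
```python
from h import *
st=robot.observe(); print(st["tool_pos"],st["tool_rot"])
c=cam("wrist"); save(c,"w1.png")
for t in ["scoop_grip","scoop_head","scoop_foot","mat"]: print(t,[(d["centre"],d["score"]) for d in robot.search_frame(t,c)][:2])
```

```text
[ 0.5295 -0.2702  0.2797] [-3.1407 -0.0001  1.8186]
scoop_grip []
scoop_head [([0.5275, -0.229, 0.0438], 0.87)]
scoop_foot [([0.5228, -0.231, 0.0463], 0.76), ([0.747, -0.0497, 0.0517], 0.36)]
mat [([0.5237, -0.2326, 0.0022], 0.75)]
```

View pics/w1.png

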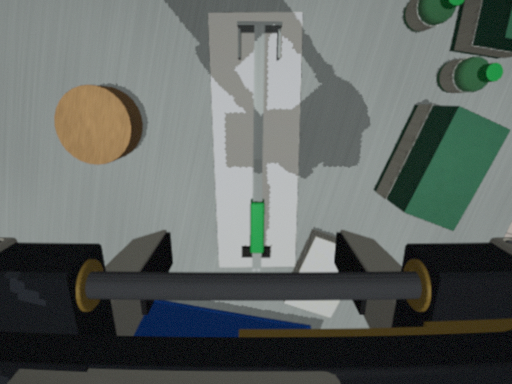

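Run:
```python
from h import *
c=cam("wrist")
P={}
for n,(u,v,z) in dict(g1=(258,200,.074),g2=(257.3,253,.074),bl=(239,23,.046),br=(281,23,.046),m1=(209,13,.003),m2=(302,12,.003),m3=(295,267,.003),m4=(219,268,.003)).items(): P[n]=onz(c,u,v,z); print(n,P[n])
g=(P["g1"]+P["g2"])/2; b=(P["bl"]+P["br"])/2; d=b-g; print(g,b,"len",np.hypot(*d[:2]),"yaw",np.arctan2(d[1],d[0]))
m=sum(P["m%d"%i] for i in (1,2,3,4))/4; e=P["m1"]+P["m2"]-P["m3"]-P["m4"]; print("mat",m,np.arctan2(e[1],e[0]))
# knob approach
plan([(S(-.076,-.095,.20),SA)],60)
```

```text
g1 [ 0.5444 -0.3061  0.074 ]
g2 [ 0.5616 -0.3762  0.074 ]
bl [ 0.473  -0.1138  0.046 ]
br [ 0.5197 -0.1019  0.046 ]
m1 [ 0.4293 -0.1025  0.003 ]
m2 [ 0.5431 -0.0725  0.003 ]
m3 [ 0.6355 -0.4208  0.003 ]
m4 [ 0.5196 -0.4519  0.003 ]
[ 0.553  -0.3412  0.074 ] [ 0.4963 -0.1078  0.046 ] len 0.2401179406779897 yaw 1.8091752109537058
mat [ 0.5319 -0.2619  0.003 ] 1.8269753624969354
9 60 3.73 1.6 0.89 0 0 0.033; 60 3.79 1.48 0.89 0 0 0.032; 60 3.82 1.36 0.89 0 0 0.033; 60 3.87 1.23 0.89 0 0 0.032; 60 3.91 1.11 0.89 0 0 0.033; 60 3.95 0.98 0.89 0 0 0.032; 60 3.97 0.85 0.89 0 0 0.033; 60 4 0.72 0.89 0 0 0.032; 60 4.02 0.59 0.89 0 0 0.033
```

>>> {"method": "apply_moves", "body": {"motion": "60 3.73 1.6 0.89 0 0 0.033; 60 3.79 1.48 0.89 0 0 0.032; 60 3.82 1.36 0.89 0 0 0.033; 60 3.87 1.23 0.89 0 0 0.032; 60 3.91 1.11 0.89 0 0 0.033; 60 3.95 0.98 0.89 0 0 0.032; 60 3.97 0.85 0.89 0 0 0.033; 60 4 0.72 0.89 0 0 0.032; 60 4.02 0.59 0.89 0 0 0.033; 60 0 0 0 0 0 0; 60 0 0 0 0 0 0"}}

```text
time: 4.58
tool_pos: [0.5872, 0.0906, 0.2]
tool_rot: [3.141, 0.001, 1.527]
contact_force: [0.6, -0.5, 1.7]
opening: 0.0551
grip_force: 0.0
```

Run:
```python
from h import *
st=robot.observe(); print(st["tool_pos"],st["tool_rot"])
c=cam("wrist"); save(c,"w2.png"); print(proj(c,[S(-.076,-.095,.1),S(-.026,-.095,.1),S(-.026,.02,.1),S(-.026,-.07,.1)]))
```

```text
[0.5872 0.0906 0.2   ] [3.1415 0.0006 1.527 ]
[[253.1924 195.204 ]
 [253.2896 136.988 ]
 [114.9636 137.4602]
 [222.9016 136.9775]]
```

View pics/w2.png

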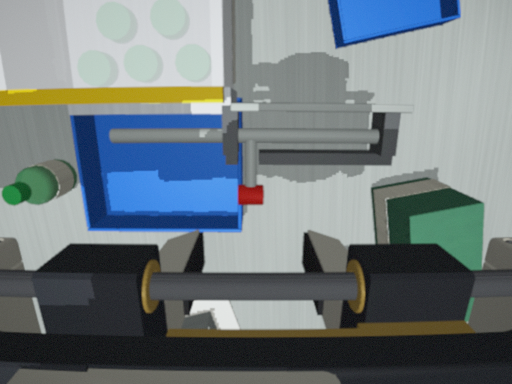

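>>> {"method": "apply_moves", "body": {"motion": "60 0 -0.15 2.4 0 0 0; 60 0 0 2.4 0 0 0; 60 0 0 2.4 0 0 0; 60 0 0 2.4 0 0 0; 60 0 0 2.1 0 0 0; 60 0 0 0 0 0 0; 10 0 0 0 0 0 0; 10 0 0 0 0 0 0; 10 0 0 0 0 0 0; 10 0 0 0 0 0 0; 10 0 0 0 0 0 0; 10 0 0 0 0 0 0", "force": 15}}

```text
time: 6.12
tool_pos: [0.5857, 0.0912, 0.0831]
tool_rot: [3.141, 0.0, 1.527]
contact_force: [-0.2, -0.3, 3.2]
opening: 0.0223
grip_force: 15.0
```

>>> {"method": "apply_moves", "body": {"motion": "10 0.1 0 -1 0 0 0; 10 0.3 0 -0.95 0 0 0; 10 0.48 0 -0.88 0 0 0; 10 0.64 0 -0.76 0 0 0; 10 0.78 0 -0.62 0 0 0; 10 0.43 0 -0.25 0 0 0; 10 0 0 0 0 0 0; 10 0 0 0 0 0 0"}}

```text
time: 7.12
tool_pos: [0.5874, 0.1187, 0.1282]
tool_rot: [3.14, -0.001, 1.527]
contact_force: [-2.1, -1.7, 5.0]
opening: 0.0217
grip_force: 15.0
```

Run:
```python
from h import *
c=cam("wrist"); save(c,"w3.png")
```

```text
(no output)
```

View pics/w3.png

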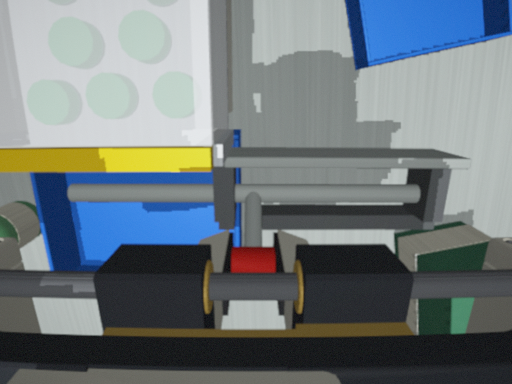

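>>> {"method": "apply_moves", "body": {"motion": "10 0 1 0 0 0 0; 10 0 1 0 0 0 0; 10 0 1 0 0 0 0; 10 0 1 0 0 0 0; 10 0 1 0 0 0 0; 10 0 1 0 0 0 0; 10 0 1 0 0 0 0; 10 0 1 0 0 0 0; 10 0 0.8 0 0 0 0; 10 0 0.4 0 0 0 0; 10 0 0.2 0 0 0 0; 10 0 0 0 0 0 0; 10 0 0 0 0 0 0"}}

```text
time: 8.8
tool_pos: [0.6786, 0.1141, 0.128]
tool_rot: [-3.136, 0.001, 1.527]
contact_force: [-13.4, -3.9, 10.0]
opening: 0.0217
grip_force: 15.0
```

>>> {"method": "apply_moves", "body": {"motion": "10 0 -0.15 0 0 0 0; 50 0 0 0 0 0 0; 50 0 0 0 0 0 0; 50 0 0 0 0 0 0; 50 0 0 -2 0 0 0; 50 0 0 -3 0 0 0; 50 0 0 -3 0 0 0; 50 0 0 -3 0 0 0; 50 -3 -3 0 0 0 0;50 -3 -3 0 0 0 0; 50 0 0 0 0 0 0"}}

```text
time: 10.18
tool_pos: [0.6153, 0.0557, 0.2379]
tool_rot: [-3.141, 0.0, 1.525]
contact_force: [0.0, 0.5, 0.9]
opening: 0.0457
grip_force: 0.0
```

Run:
```python
from h import *
st=robot.observe()
c=cam("wrist"); save(c,"w4.png"); print(proj(c,[S(-.026,-.072,.1),S(-.026-.05*np.cos(1.1),-.187,.1445),S(0,0,.157),S(-.01,0,.06)]))
G=np.array([.553,-.3412]); 
print(st["tool_pos"])
plan([((.53,-.1,.23),1.65),((*G,.23),1.809)],50,vmax=.05)
```

```text
[[195.5111  95.705 ]
 [331.5738 124.2596]
 [ 81.9541  58.8244]
 [132.3054  81.1461]]
[0.6153 0.0557 0.2379]
9 50 -4.01 -1.98 0.2 0 0 -0.031; 50 -3.95 -2.11 0.2 0 0 -0.031; 50 -3.88 -2.23 0.2 0.001 0 -0.031; 50 -3.81 -2.35 0.2 0 0 -0.032; 50 -4.84 0.07 0 0 0 -0.032; 50 -4.85 -0.08 0 0 0 -0.031; 50 -4.84 -0.23 -0.01 0 0 -0.032; 50 -4.83 -0.38 0 0 0 -0.032; 50 -4.81 -0.54 0 0 0 -0.032
```

View pics/w4.png

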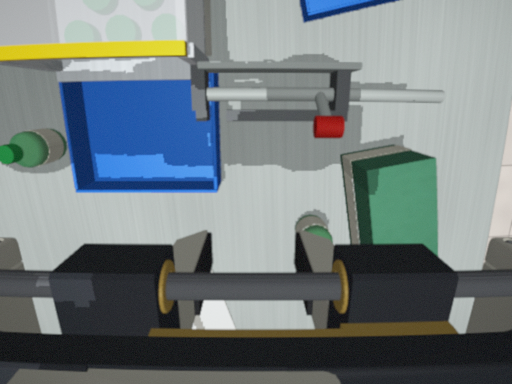

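>>> {"method": "apply_moves", "body": {"motion": "50 -4.01 -1.98 0.2 0 0 -0.031; 50 -3.95 -2.11 0.2 0 0 -0.031; 50 -3.88 -2.23 0.2 0 0 -0.031; 50 -3.81 -2.35 0.2 0 0 -0.032; 50 -4.84 0.07 0 0 0 -0.032; 50 -4.85 -0.08 0 0 0 -0.031; 50 -4.84 -0.23 0 0 0 -0.032; 50 -4.83 -0.38 0 0 0 -0.032; 50 -3.31 -0.54 0 0 0 -0.032; 50 0 0 0 0 0 0; 50 0 0 0 0 0 0"}}

```text
time: 11.6
tool_pos: [0.5513, -0.3253, 0.2291]
tool_rot: [3.141, -0.001, 1.811]
contact_force: [-0.2, 0.2, 0.7]
opening: 0.0457
grip_force: 0.0
```

Run:
```python
from h import *
st=robot.observe(); print(st["tool_pos"],st["tool_rot"])
c=cam("wrist"); save(c,"w5.png")
g=np.array([.553,-.3412,.074]);u=np.array([-.236,.972,0])
print(proj(c,[g+.035*u,g-.035*u,g+.240*u-[0,0,.028]]))
```

```text
[ 0.5513 -0.3253  0.2291] [ 3.1414 -0.0007  1.8111]
[[251.1621 161.7905]
 [251.1274 225.6105]
 [251.4887 -55.092 ]]
```

View pics/w5.png

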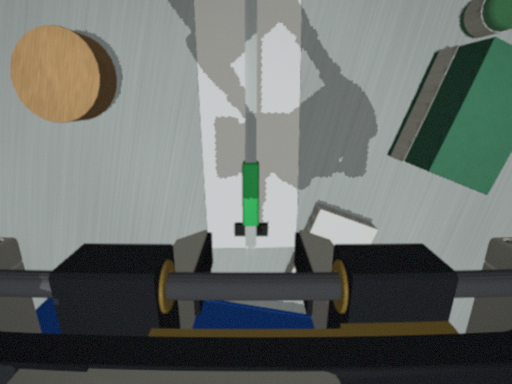

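>>> {"method": "apply_moves", "body": {"motion": "50 0 -0.2 4 0 0 0; 50 0 0 4 0 0 0; 50 0 0 4 0 0 0; 50 0 0 3.4 0 0 0; 50 0 0 2 0 0 0; 50 0 0 1 0 0 0; 50 0 0 0 0 0 0; 5 0 0 0 0 0 0; 5 0 0 0 0 0 0; 5 0 0 0 0 0 0; 5 0 0 0 0 0 0; 5 0 0 0 0 0 0; 5 0 0 0 0 0 0", "force": 55}}

```text
time: 13.28
tool_pos: [0.5488, -0.3267, 0.046]
tool_rot: [3.141, 0.001, 1.811]
contact_force: [-0.5, 0.9, 4.9]
opening: 0.0179
grip_force: 55.0
```

Run:
```python
from h import *
st=robot.observe(); p=np.array(st["tool_pos"])
plan([(p+[0,0,.09],1.811),(S(-.27,-.04,.136),SA+.002)],5,vmax=.03,wmax=.1)
```

```text
12 5 0 0 -2.25 0 0 0; 5 0 0 -2.25 0 0 0; 5 0 0 -2.25 0 0.001 0; 5 0 0 -2.25 0 0 0; 5 2.82 0.36 0 0 0 0.035; 5 2.83 0.27 0 0 0 0.036; 5 2.83 0.16 0 0 0 0.035; 5 2.84 0.07 0.01 0 0 0.036; 5 2.84 -0.04 0 0 0 0.035; 5 2.84 -0.14 0 0 0 0.035; 5 2.83 -0.24 0 0 0 0.036; 5 2.82 -0.34 0 0 0 0.035
```

>>> {"method": "apply_moves", "body": {"motion": "5 0 0 -1 0 0 0; 5 0 0 -2.25 0 0 0; 5 0 0 -2.25 0 0 0; 5 0 0 -2.25 0 0 0; 5 0 0 -1.25 0 0 0; 5 2.82 0.36 0 0 0 0.035; 5 2.83 0.27 0 0 0 0.036; 5 2.83 0.16 0 0 0 0.035; 5 2.84 0.07 0 0 0 0.036; 5 2.84 -0.04 0 0 0 0.035; 5 2.84 -0.14 0 0 0 0.035; 5 2.83 -0.24 0 0 0 0.036; 5 2.82 -0.34 0 0 0 0.035; 5 0 0 0 0 0 0; 5 0 0 0 0 0 0"}}

```text
time: 15.15
tool_pos: [0.5233, -0.101, 0.1354]
tool_rot: [-3.141, 0.0, 1.528]
contact_force: [0.4, -0.5, -4.2]
opening: 0.0176
grip_force: 55.0
```

Run:
```python
from h import *
st=robot.observe(); p=np.array(st["tool_pos"]); print(p,st["tool_rot"],st["torque"])
R=Ro.from_euler("xyz",st["tool_rot"])
T=lambda x,y,z: p+R.apply([x-.015,-y,-(z-.043)])
w=cam("wrist"); t=cam("top"); s=cam("side")
pts=[T(.244,-.026,.043),T(.244,.026,.043),T(.084,0,.043),S(0,-.078,.157),S(0,.078,.157)]
for c in (w,t,s): print(proj(c,pts))
a=cv2.resize(t["img"][110:250,165:335],None,fx=2.4,fy=2.4,interpolation=cv2.INTER_CUBIC); b=cv2.resize(s["img"][80:260,130:330],None,fx=2.4,fy=2.4,interpolation=cv2.INTER_CUBIC)
x=np.zeros((600,800,3),np.uint8); x[:a.shape[0]*0+240,:320]=cv2.resize(w["img"],(320,240)); x[250:250+336,:408]=a; b=b[:432]; x[:b.shape[0],410:410+390]=b[:,:390]; save(w,"m6.png",x)
```

```text
[ 0.5233 -0.101   0.1354] [-3.1413  0.0004  1.5285] [-0.127  -0.0893 -0.0126]
[[ 315.2746 -256.8445]
 [ 191.8771 -256.972 ]
 [ 253.4531  120.0899]
 [ 332.5649 -258.9367]
 [  75.4167 -145.2666]]
[[197.3324 168.4664]
 [195.7516 186.9528]
 [254.1054 181.3103]
 [181.4572 161.4221]
 [176.129  218.4235]]
[[234.7709 146.4166]
 [220.3452 151.0099]
 [256.298  173.0903]
 [231.4143 133.8881]
 [186.9462 147.1997]]
```

View pics/m6.png

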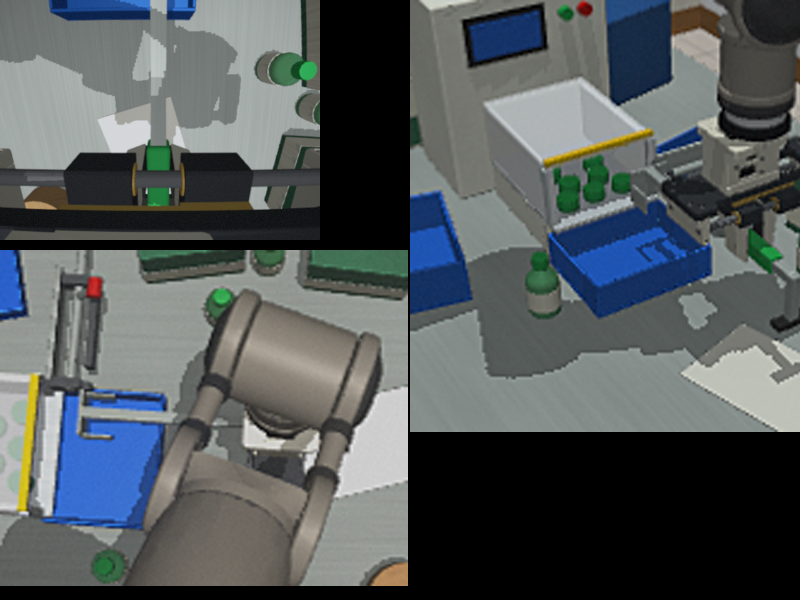

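Run:
```python
from h import *
st=robot.observe(); p=np.array(st["tool_pos"]); R=Ro.from_euler("xyz",st["tool_rot"])
T=lambda x,y,z: p+R.apply([x-.015,-y,-(z-.043)])
s=cam("side"); k=8
a=cv2.resize(s["img"][125:185,195:275],None,fx=k,fy=k,interpolation=cv2.INTER_CUBIC)
for q in [T(.244,-.026,.043),T(.244,.026,.043),T(.244,.026,0),T(.244,-.026,0),T(.207,.025,.026),T(.207,.025,0)]:
    u=proj(s,q)[0]; cv2.circle(a,(int((u[0]-195+.5)*k),int((u[1]-125+.5)*k)),3,(255,0,0),-1)
save(s,"s7.png",a)
```

```text
(no output)
```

View pics/s7.png

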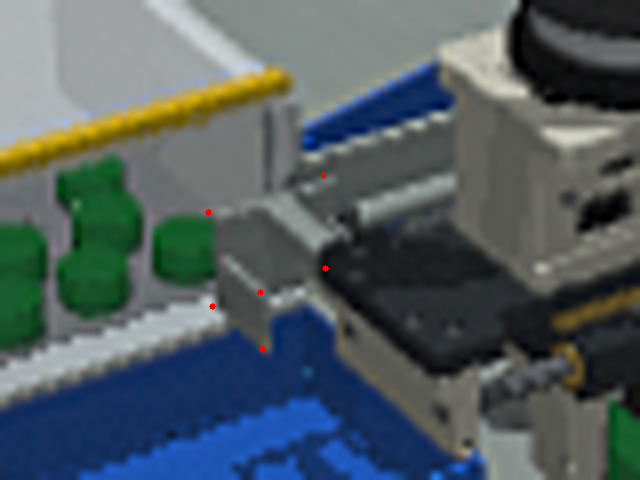

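>>> {"method": "apply_moves", "body": {"motion": "5 0 0 0.55 0 0 0; 5 1.5 0 0 0 0 0; 5 1.5 0 0 0 0 0; 5 1.5 0 0 0 0 0; 5 1.5 0 0 0 0 0; 5 1.5 0 0 0 0 0; 5 1.5 0 0 0 0 0; 5 1.5 0 0 0 0 0; 5 1.5 0 0 0 0 0; 5 1.5 0 0 0 0 0; 5 1.5 0 0 0 0 0; 5 1.5 0 0 0 0 0; 5 1.5 0 0 0 0 0; 5 1.5 0 0 0 0 0; 5 1.5 0 0 0 0 0; 5 0 0 0 0 0 0; 5 0 0 1 0 0 0; 5 0 0 1 0 0 0; 5 0 0 0.4 0 0 0; 5 0 0 0 0 0 0"}}

```text
time: 17.85
tool_pos: [0.5321, 0.1088, 0.1054]
tool_rot: [-3.141, 0.0, 1.527]
contact_force: [0.5, -0.4, -3.2]
opening: 0.0174
grip_force: 55.0
```

>>> {"method": "apply_moves", "body": {"motion": "5 0 0 0.15 0 0 0; 5 -0.8 0 0 0 0 0; 5 -1.2 0 0 0 0 0; 5 -1.2 0 0 0 0 0; 5 -1.2 0 0 0 0 0; 5 -1.2 0 0 0 0 0; 5 -1.2 0 0 0 0 0; 5 -1.2 0 0 0 0 0; 5 -1.2 0 0 0 0 0; 5 -1.2 0 0 0 0 0; 5 -1.2 0 0 0 0 0; 5 -1.2 0 0 0 0 0; 5 -1.2 0 0 0 0 0; 5 -1.2 0 0 0 0 0; 5 -1.2 0 0 0 0 0; 5 -1.2 0 0 0 0 0; 5 -1.2 0 0 0 0 0; 5 -1.2 0 0 0 0 0; 5 -1 0 0 0 0 0; 5 0 0 0 0 0 0"}}

```text
time: 20.35
tool_pos: [0.5233, -0.1015, 0.1045]
tool_rot: [3.141, 0.0, 1.527]
contact_force: [1.0, 0.1, -3.1]
opening: 0.0172
grip_force: 55.0
```

```bash
cat >> h.py <<'E'
def caps():
    s=cam("side"); t=cam("top")
    for c,n in ((s,"side"),(t,"top")):
        for d in robot.search_frame("cap1",c):
            X=np.array(d["centre"])-[SX,SY,0]; cs,sn=np.cos(SA),np.sin(SA)
            print(n,round(d["score"],2),np.array([cs*X[0]+sn*X[1],-sn*X[0]+cs*X[1],X[2]]))
    return s,t
def mont(s,t,n):
    a=cv2.resize(t["img"][130:235,95:245],None,fx=3.9,fy=3.9,interpolation=cv2.INTER_CUBIC)[:400,:]
    b=cv2.resize(s["img"][105:210,160:290],(390,315),interpolation=cv2.INTER_CUBIC)
    x=np.zeros((400,a.shape[1],3),np.uint8); x[:a.shape[0]]=a; save(t,n+"t.png",x[:, :]); 
    y=np.zeros((600,800,3),np.uint8); a2=cv2.resize(a,(400,273)); y[:273,:400]=a2; y[280:595,:390]=b
    y[:480,400:]=cv2.resize(s["img"][110:206,180:260],(400,480),interpolation=cv2.INTER_CUBIC); save(t,n+".png",y)
E
python3 - <<'E'
from h import *
st=robot.observe(); print(st["tool_pos"])
s,t=caps(); mont(s,t,"p1")
E
```

```text
[ 0.5233 -0.1015  0.1045]
side 0.61 [-0.0355 -0.0489  0.0294]
side 0.41 [0.0254 0.0471 0.0777]
side 0.38 [0.0923 0.0062 0.1542]
top 0.51 [-0.0912 -0.0378  0.109 ]
top 0.47 [-0.0682  0.0108  0.0073]
top 0.36 [-0.0633 -0.0607  0.0252]
```

View pics/p1.png

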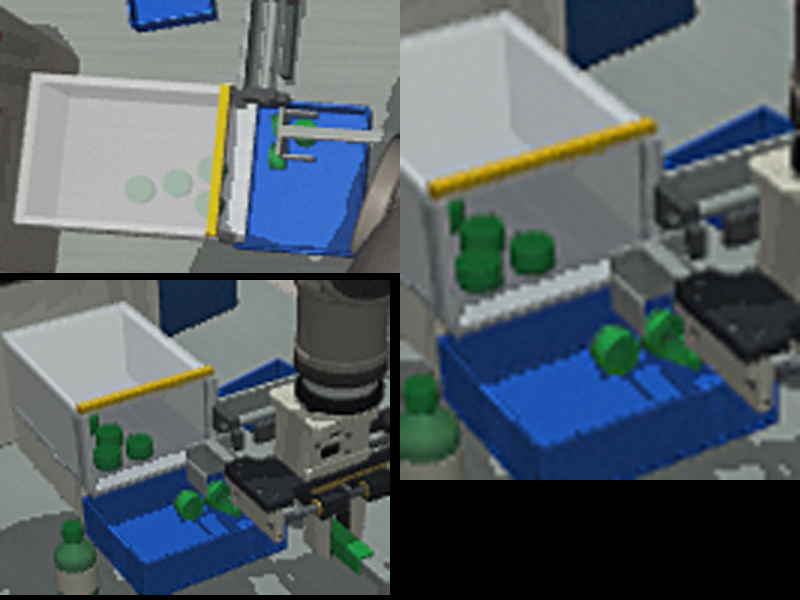

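>>> {"method": "apply_moves", "body": {"motion": "5 0 0 -1.3 0 0 0; 5 0 0 -1.25 0 0 0; 5 0 -1.9 0 0 0 0; 5 0 -1.9 0 0 0 0; 5 0 -1.9 0 0 0 0; 5 0 -1.9 0 0 0 0; 5 0 0 0 0 0 0; 5 2 0 0 0 0 0; 5 2 0 0 0 0 0; 5 2 0 0 0 0 0; 5 2 0 0 0 0 0; 5 2 0 0 0 0 0; 5 2 0 0 0 0 0; 5 2 0 0 0 0 0; 5 2 0 0 0 0 0; 5 2 0 0 0 0 0; 5 2 0 0 0 0 0; 5 1 0 0 0 0 0; 5 0 0 0 0 0 0; 5 0 0 0 0 0 0"}}

```text
time: 23.05
tool_pos: [0.4566, 0.1119, 0.1301]
tool_rot: [3.141, 0.0, 1.528]
contact_force: [0.8, -0.3, -4.5]
opening: 0.0179
grip_force: 55.0
```

Run:
```python
from h import *
st=robot.observe(); p=st["tool_pos"]; X=np.array(p)-[SX,SY,0]; cs,sn=np.cos(SA),np.sin(SA); print(cs*X[0]+sn*X[1],-sn*X[0]+cs*X[1],X[2],st["contact_force"])
```

```text
-0.06046508470328598 0.03641445933462485 0.1300726912881017 [ 0.7814 -0.2892 -4.4789]
```

>>> {"method": "apply_moves", "body": {"motion": "5 0 0 1.2 0 0 0; 5 0 0 1.1 0 0 0; 5 0 0 0.25 0 0 0; 5 -1.2 0 0 0 0 0; 5 -1.2 0 0 0 0 0; 5 -1.2 0 0 0 0 0; 5 -1.2 0 0 0 0 0; 5 -1.2 0 0 0 0 0; 5 -1.2 0 0 0 0 0; 5 -1.2 0 0 0 0 0; 5 -1.2 0 0 0 0 0; 5 -1.2 0 0 0 0 0; 5 -1.2 0 0 0 0 0; 5 -1.2 0 0 0 0 0; 5 -1.2 0 0 0 0 0; 5 -1.2 0 0 0 0 0; 5 -1.2 0 0 0 0 0; 5 -1.4 0 0 0 0 0; 5 -1.4 0 0 0 0 0; 5 -1.4 0 0 0 0 0"}}

```text
time: 25.55
tool_pos: [0.4473, -0.0985, 0.1045]
tool_rot: [3.142, 0.0, 1.528]
contact_force: [0.1, 0.7, -2.9]
opening: 0.0175
grip_force: 55.0
```

Run:
```python
from h import *
s,t=caps(); mont(s,t,"p2")
```

```text
side 0.64 [-0.0359  0.0578  0.0287]
side 0.52 [-0.0675  0.0389  0.0283]
side 0.47 [ 0.0131 -0.006   0.0774]
top 0.59 [-0.0741  0.0451  0.0261]
top 0.5 [-0.0344 -0.0588  0.0296]
top 0.38 [ 0.0106 -0.0051  0.0771]
top 0.38 [-0.0303  0.0611  0.0285]
```

View pics/p2.png

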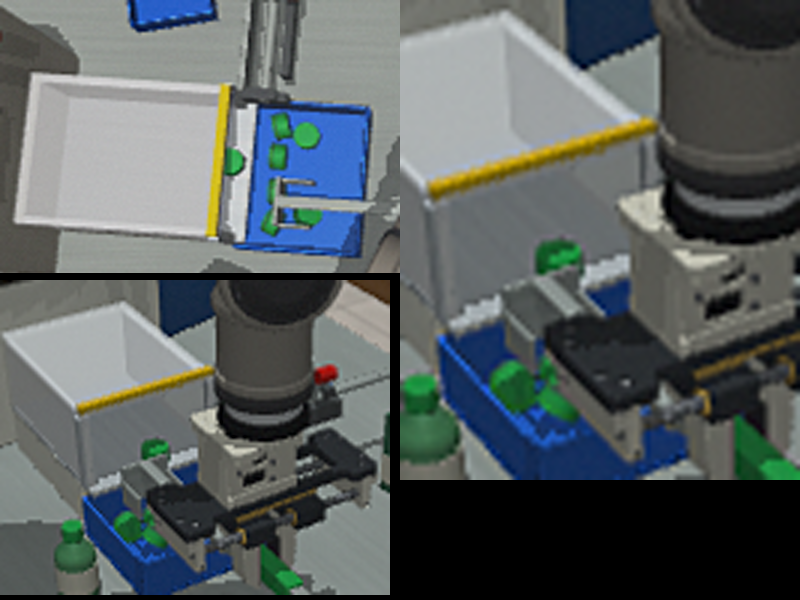

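>>> {"method": "apply_moves", "body": {"motion": "5 0 0 -1.3 0 0 0; 5 0 0 -1.25 0 0 0; 5 0 2 0 0 0 0; 5 0 1.9 0 0 0 0; 5 0 0 0 0 0 0; 5 2 0 0 0 0 0; 5 2 0 0 0 0 0; 5 2 0 0 0 0 0; 5 2 0 0 0 0 0; 5 2 0 0 0 0 0; 5 1.5 0 0 0 0 0; 5 0 0 0 0 0 0; 5 0 0 1.2 0 0 0; 5 0 0 1.35 0 0 0; 5 -1.2 0 0 0 0 0; 5 -1.2 0 0 0 0 0; 5 -1.2 0 0 0 0 0; 5 -1.2 0 0 0 0 0; 5 -1.2 0 0 0 0 0; 5 -1.2 0 0 0 0 0"}}

```text
time: 28.25
tool_pos: [0.4882, -0.057, 0.1046]
tool_rot: [3.141, 0.0, 1.528]
contact_force: [1.2, 0.3, -2.9]
opening: 0.0177
grip_force: 55.0
```

>>> {"method": "apply_moves", "body": {"motion": "5 -1.2 0 0 0 0 0; 5 -1.2 0 0 0 0 0; 5 -1 0 0 0 0 0; 5 -1 0 0 0 0 0; 5 0 0 -2 0 0 0; 5 -1.5 0 -2 0 0 0; 5 -1.5 0 0 0 0 0; 5 0 0 0 0 0 0"}}

```text
time: 29.25
tool_pos: [0.4846, -0.131, 0.1438]
tool_rot: [-3.141, -0.0, 1.526]
contact_force: [0.0, -0.1, -3.3]
opening: 0.0178
grip_force: 55.0
```

Run:
```python
from h import *
s,t=caps(); mont(s,t,"p3")
st=robot.observe(); u=np.array([np.cos(1.809),np.sin(1.809)]); m=np.array([.553,-.3412])+.0151*u
plan([((.5,-.15,.16),1.6),((*m,.12),1.811)],5,vmax=.035,wmax=.1)
```

```text
side 0.64 [-0.0403 -0.0204  0.0207]
side 0.61 [-0.0607  0.0014  0.02  ]
side 0.49 [-0.0648 -0.0419  0.0236]
side 0.44 [-0.0896  0.1418  0.0415]
side 0.38 [-0.034   0.0565  0.0301]
top 0.62 [-0.0366  0.0526  0.0283]
top 0.55 [-0.0362 -0.0564  0.0352]
top 0.5 [-0.0356  0.0236  0.0307]
top 0.5 [-0.0627 -0.0535  0.0221]
top 0.47 [-0.0303 -0.0198  0.0292]
7 5 -1.97 1.63 -1.63 -0.002 -0.001 -0.072; 5 -2.97 0.74 0.67 0 0 -0.035; 5 -2.98 0.63 0.66 0 0 -0.035; 5 -3.01 0.53 0.67 0 0 -0.036; 5 -3.03 0.42 0.67 0 0 -0.035; 5 -3.04 0.31 0.67 0 0 -0.035; 5 -3.05 0.21 0.66 0 0 -0.035
```

View pics/p3.png

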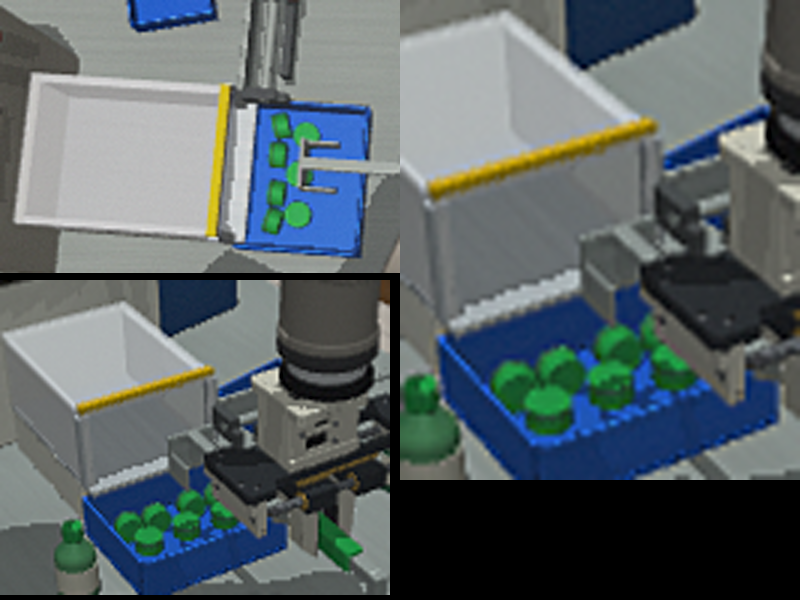

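>>> {"method": "apply_moves", "body": {"motion": "5 -1.97 1.63 -1.63 0 0 -0.072; 5 -2.97 0.74 0.67 0 0 -0.035; 5 -2.98 0.63 0.66 0 0 -0.035; 5 -3.01 0.53 0.67 0 0 -0.036; 5 -3.03 0.42 0.67 0 0 -0.035; 5 -3.04 0.31 0.67 0 0 -0.035; 5 -3.05 0.21 0.66 0 0 -0.035; 5 0 0 0 0 0 0; 5 0 0 2 0 0 0; 5 0 0 2 0 0 0; 5 0 0 2 0 0 0; 5 0 0 0.9 0 0 0; 5 0 0 0 0 0 0; 5 0 0 0 0 0 0"}}

```text
time: 31.2
tool_pos: [0.5504, -0.3271, 0.0528]
tool_rot: [3.141, 0.001, 1.811]
contact_force: [-0.5, -0.2, -4.0]
opening: 0.0176
grip_force: 55.0
```

>>> {"method": "apply_moves", "body": {"motion": "5 0 0 0.3 0 0 0; 5 0 0 0.3 0 0 0; 5 0 0 0.1 0 0 0; 5 0 0 0 0 0 0; 30 0 0 0 0 0 0; 50 0 0 0 0 0 0; 50 0 0 0 0 0 0; 50 0 0 0 0 0 0; 50 0 0 -1 0 0 0; 50 0 0 -3 0 0 0; 50 0 0 -4 0 0 0; 50 0 0 -5 0 0 0; 50 0 0 -5 0 0 0; 50 0 0 0 0 0 0"}}

```text
time: 32.95
tool_pos: [0.5516, -0.3283, 0.2308]
tool_rot: [3.135, 0.008, 1.811]
contact_force: [0.1, -0.4, -0.2]
opening: 0.0462
grip_force: 0.0
```

Run:
```python
from h import *
st=robot.observe(); print(st["tool_pos"]); c=cam("wrist"); save(c,"w8.png")
g=np.array([.553,-.3412,.074]);u=np.array([-.236,.972,0])
m=robot.trace("scoop_grip",c); print([(x["score"],np.argwhere(x["pixels"]).min(0),np.argwhere(x["pixels"]).max(0)) for x in m][:2], proj(c,[g+.035*u,g-.035*u]))
th=1.1
plan([((.53,-.1,.235),1.65),(S(-.026-.05*np.cos(th),-.1855,.235),SA)],50,vmax=.05)
t=cam("top"); s=cam("side")
for cc in (t,s): print([(np.round(d["centre"],4),d["score"]) for d in robot.search_frame("bolt_knob",cc)][:2])
for th in (.9,1.0,1.1,1.2): print(th,S(-.026-.05*np.cos(th),-.187,.1+.05*np.sin(th)))
```

```text
[ 0.5516 -0.3283  0.2308]
[(0.87, array([  0, 234]), array([251, 267]))] [[250.6556 157.3164]
 [250.6636 221.1494]]
11 50 4.5 0.69 -0.19 0 0 0.032; 50 4.53 0.56 -0.2 0 0 0.032; 50 4.54 0.4 -0.19 0 0.001 0.032; 50 4.54 0.26 -0.19 0.001 0 0.033; 50 4.56 0.11 -0.19 0 0 0.032; 50 3.35 2.75 0 0 0 0.021; 50 3.42 2.69 0 0 0 0.02; 50 3.46 2.61 0 0 0 0.021; 50 3.52 2.54 0 0 0 0.021; 50 3.57 2.47 0 0 0 0.02; 50 3.62 2.39 0 0 0 0.021
[(array([0.5053, 0.0942, 0.0053]), 0.7)]
[(array([0.6738, 0.1083, 0.142 ]), 0.65), (array([ 0.6607, -0.4159,  0.0276]), 0.39)]
0.9 [0.6799 0.1052 0.1392]
1.0 [0.6801 0.1093 0.1421]
1.1 [0.6803 0.1136 0.1446]
1.2 [0.6805 0.1182 0.1466]
```

>>> {"method": "apply_moves", "body": {"motion": "50 4.5 0.69 -0.19 0 0 0.032; 50 4.53 0.56 -0.2 0 0 0.032; 50 4.54 0.4 -0.19 0 0 0.032; 50 4.54 0.26 -0.19 0 0 0.033; 50 4.56 0.11 -0.19 0 0 0.032; 50 3.35 2.75 0 0 0 0.021; 50 3.42 2.69 0 0 0 0.02; 50 3.46 2.61 0 0 0 0.021; 50 3.52 2.54 0 0 0 0.021; 50 3.57 2.47 0 0 0 0.02; 50 3.62 2.39 0 0 0 0.021; 50 0 0 0 0 0 0; 50 0 0 0 0 0 0"}}

```text
time: 34.88
tool_pos: [0.6783, 0.1132, 0.2332]
tool_rot: [-3.139, 0.001, 1.526]
contact_force: [-0.7, -0.4, 0.2]
opening: 0.046
grip_force: 0.0
```

Run:
```python
from h import *
st=robot.observe(); p=st["tool_pos"]; print(p,st["tool_rot"])
c=cam("wrist"); im=c["img"].astype(int); m=(im[...,0]>120)&(im[...,1]<60)&(im[...,2]<60)
n,l,s,ce=cv2.connectedComponentsWithStats(m.astype(np.uint8)); i=1+np.argmax(s[1:,4]); print(s[i],ce[i]); save(c,"w9.png")
for th in (.9,1.0,1.1,1.2):print(th,proj(c,S(-.026-.05*np.cos(th),-.187,.1+.05*np.sin(th))))
```

```text
[0.6783 0.1132 0.2332] [-3.1394  0.0007  1.5261]
[241 191  24  19 432] [252.4051 200.4954]
0.9 [[255.7191 205.9406]]
1.0 [[255.7574 202.4832]]
1.1 [[255.7944 198.4581]]
1.2 [[255.8294 193.8985]]
```

>>> {"method": "apply_moves", "body": {"motion": "50 0 0 2.5 0 0 0; 50 0 0 2.5 0 0 0; 50 0 0 2.5 0 0 0; 50 0 0 2 0 0 0; 50 0 0 1.3 0 0 0; 50 0 0 0 0 0 0; 10 0 0 0 0 0 0; 10 0 0 0 0 0 0; 10 0 0 0 0 0 0; 10 0 0 0 0 0 0; 10 0 0 0 0 0 0; 10 0 0 0 0 0 0", "force": 15}}

```text
time: 36.42
tool_pos: [0.6783, 0.1135, 0.1271]
tool_rot: [-3.141, 0.0, 1.526]
contact_force: [-6.4, -1.2, 5.6]
opening: 0.0218
grip_force: 15.0
```

>>> {"method": "apply_moves", "body": {"motion": "10 0 -1 0 0 0 0; 10 0 -1 0 0 0 0; 10 0 -1 0 0 0 0; 10 0 -1 0 0 0 0; 10 0 -1 0 0 0 0; 10 0 -1 0 0 0 0; 10 0 -1 0 0 0 0; 10 0 -1 0 0 0 0; 10 0 -0.7 0 0 0 0; 10 0 -0.5 0 0 0 0; 10 0 -0.3 0 0 0 0; 10 0 0 0 0 0 0; 10 0 0 0 0 0 0"}}

```text
time: 38.05
tool_pos: [0.5858, 0.1178, 0.1272]
tool_rot: [3.136, -0.0, 1.526]
contact_force: [8.7, -1.5, 2.2]
opening: 0.0222
grip_force: 15.0
```

>>> {"method": "apply_moves", "body": {"motion": "10 0 0.2 0 0 0 0; 10 -0.85 0 0.58 0 0 0; 10 -0.72 0 0.73 0 0 0; 10 -0.54 0 0.85 0 0 0; 10 -0.36 0 0.94 0 0 0; 10 -0.15 0 0.98 0 0 0; 10 0 0 0.3 0 0 0; 10 0 0 0.2 0 0 0; 10 0 0 0 0 0 0; 10 0 0 0 0 0 0"}}

```text
time: 39.3
tool_pos: [0.5847, 0.091, 0.0804]
tool_rot: [-3.141, 0.001, 1.526]
contact_force: [4.5, -4.6, 0.0]
opening: 0.0224
grip_force: 15.0
```

>>> {"method": "apply_moves", "body": {"motion": "10 0 0 0.2 0 0 0; 10 0 0 0 0 0 0; 60 0 0 -0.2 0 0 0; 60 0 0 0 0 0 0; 60 0 0 0 0 0 0; 60 0 0 -2 0 0 0; 60 0 0 -3 0 0 0; 60 0 0 -3 0 0 0; 60 0 0 -3.3 0 0 0; 60 0 0 0 0 0 0; 60 0 0 0 0 0 0"}}

```text
time: 40.67
tool_pos: [0.5841, 0.0917, 0.1926]
tool_rot: [-3.14, 0.0, 1.526]
contact_force: [-0.7, -0.8, -1.0]
opening: 0.0551
grip_force: 0.0
```

Run:
```python
from h import *
st=robot.observe(); print(st["tool_pos"],st["tool_rot"],st["contact_force"])
c=cam("wrist")
def red(im):
    im=im.astype(int); m=(im[...,0]>120)&(im[...,1]<60)&(im[...,2]<60)
    n,l,s,ce=cv2.connectedComponentsWithStats(m.astype(np.uint8)); i=1+np.argmax(s[1:,4]); return s[i],ce[i]
print(red(c["img"])); print(red(cv2.cvtColor(cv2.imread("pics/w2.png"),cv2.COLOR_BGR2RGB)))
for th in (0,.1,.2,.4): print(th,proj(c,S(-.026-.05*np.cos(th),-.0935,.1+.05*np.sin(th))))
s=cam("side"); t=cam("top")
a=np.zeros((600,800,3),np.uint8)
a[:384,:512]=c["img"]; a[385:600,:400]=cv2.resize(t["img"][100:240,140:400],(400,215),interpolation=cv2.INTER_CUBIC); a[385:600,400:]=cv2.resize(s["img"][110:218,190:390],(400,215),interpolation=cv2.INTER_CUBIC); save(c,"f.png",a)
```

```text
[0.5841 0.0917 0.1926] [-3.1398  0.0002  1.5259] [-0.7444 -0.8427 -1.0429]
(array([242, 189,  25,  19, 416], dtype=int32), array([254.3053, 197.8269]))
(array([239, 186,  24,  18, 400], dtype=int32), array([250.135, 194.89 ]))
0 [[255.2991 198.8904]]
0.1 [[255.3346 200.405 ]]
0.2 [[255.3726 201.3776]]
0.4 [[255.4555 201.5327]]
```

View pics/f.png

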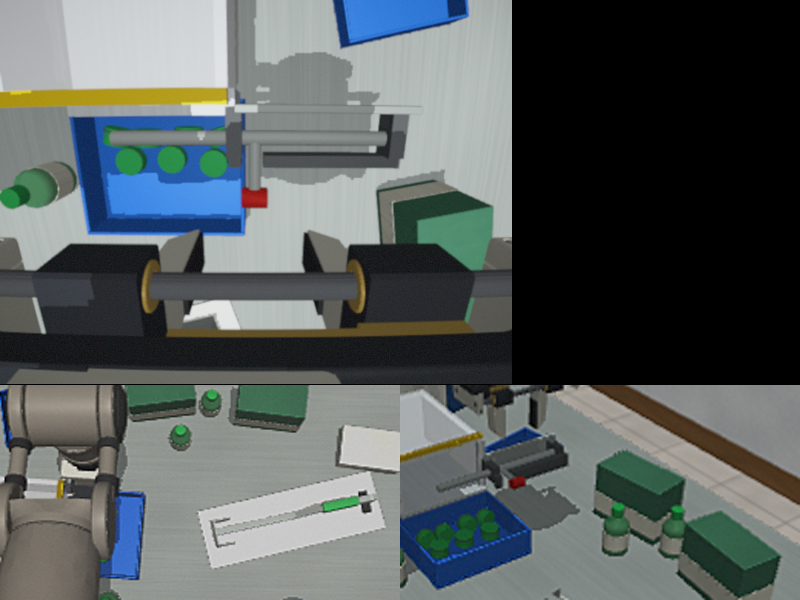

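>>> {"method": "apply_moves", "body": {"motion": "0 0 0 2 0 0 0; 0 0 0 2 0 0 0; 0 0 0 2 0 0 0; 0 0 0 1.5 0 0 0; 0 0 0 0 0 0 0; 0 0 0 0.2 0 0 0; 0 0 0 0 0 0 0; 0 0 0 0.1 0 0 0; 0 0 0 0 0 0 0; 0 0 0 0 0 0 0"}}

```text
time: 42.08
tool_pos: [0.5848, 0.0916, 0.1157]
tool_rot: [3.141, 0.0, 1.526]
contact_force: [-0.0, -0.2, 0.3]
opening: 0.0001
grip_force: 0.0
```

>>> {"method": "apply_moves", "body": {"motion": "0 0 0 0.2 0 0 0; 0 0 0 0.2 0 0 0; 0 0 0 0.1 0 0 0; 0 0 0 0.1 0 0 0; 0 0 0 0.1 0 0 0; 0 0 0 0 0 0 0; 0 0 0 0 0 0 0"}}

```text
time: 42.95
tool_pos: [0.5849, 0.0916, 0.1089]
tool_rot: [3.141, 0.0, 1.526]
contact_force: [-1.1, 1.2, 4.0]
opening: 0.0005
grip_force: 1.8
```

>>> {"method": "apply_moves", "body": {"motion": "0 0 0 0.1 0 0 0; 0 0 0 0.1 0 0 0; 0 0 0 0 0 0 0; 0 0 0 0 0 0 0"}}

```text
time: 43.45
tool_pos: [0.5857, 0.0915, 0.1082]
tool_rot: [3.138, 0.0, 1.526]
contact_force: [-2.8, -0.4, 11.2]
opening: 0.0005
grip_force: 5.5
```

>>> {"method": "apply_moves", "body": {"motion": "0 0 0 -1 0 0 0; 0 0 0 -3 0 0 0; 0 0 0 -4 0 0 0; 0 0 0 -4 0 0 0; 0 -4 0 0 0 0 0; 0 -4 0 0 0 0 0; 0 -4 0 0 0 0 0; 0 -4 0 0 0 0 0; 0 -4 0 0 0 0 0; 0 0 0 0 0 0 0; 0 0 0 0 0 0 0"}}

```text
time: 44.82
tool_pos: [0.5757, -0.1078, 0.2264]
tool_rot: [-3.141, -0.001, 1.525]
contact_force: [0.0, 0.8, -0.2]
opening: 0.0003
grip_force: 0.0
```

Run:
```python
from h import *
def red(im):
    im=im.astype(int); m=(im[...,0]>120)&(im[...,1]<60)&(im[...,2]<60); m[:, :190]=0
    n,l,s,ce=cv2.connectedComponentsWithStats(m.astype(np.uint8)); i=1+np.argmax(s[1:,4]); return s[i],ce[i]
t=cam("top"); print(red(t["img"]),red(cv2.cvtColor(cv2.imread("pics/top0.png"),cv2.COLOR_BGR2RGB)))
s=cam("side"); print(red(s["img"]),[(th,proj(s,S(-.026-.05*np.cos(th),-.0935,.1+.05*np.sin(th)))) for th in (0,.15,.3)])
print([(np.round(d["centre"],3),round(d["score"],2)) for d in robot.search_frame("cap1",s)])
u=np.array([-.236,.972,0]);g=np.array([.553,-.3412,.074])
for c in (t,s):
    m=robot.trace("scoop_grip",c); print([np.argwhere(x["pixels"]).mean(0)[::-1] for x in m][:1])
im=t["img"].astype(int); gm=(im[...,1]>130)&(im[...,0]<90)&(im[...,2]<90); gm[:,:320]=0; gm[:,400:]=0; print(np.argwhere(gm).mean(0)[::-1],proj(t,g))
```

```text
(array([209, 158,   6,   7,  39], dtype=int32), array([211.6923, 161.1538])) (array([209, 158,   6,   7,  39], dtype=int32), array([211.3077, 160.9487]))
(array([246, 156,   7,   4,  21], dtype=int32), array([248.9524, 157.4286])) [(0, array([[248.311, 158.38 ]])), (0.15, array([[248.2246, 156.2908]])), (0.3, array([[247.9466, 154.0773]]))]
[(array([0.54 , 0.105, 0.021]), 0.63), (array([0.451, 0.11 , 0.022]), 0.6), (array([0.47 , 0.129, 0.026]), 0.55), (array([0.546, 0.132, 0.025]), 0.46), (array([0.516, 0.129, 0.024]), 0.43), (array([0.441, 0.143, 0.028]), 0.39)]
[array([352.5508, 179.5162])]
[array([315.7797, 245.5898])]
[361.4412 176.2059] [[360.643  177.6501]]
```

```bash
python3 -c "
from cell import robot
print(robot.hand_in())"
```

```text
the job is handed in; nothing more can be done
None
```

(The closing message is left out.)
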